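# Build the gem sieve stack on the shaker

### The job

Build up the sieve stack on the little shaker for grading stones, one piece at a time from the bottom: first the blue (finest) sieve into the shaker's white pan, then the yellow one, then the red (coarsest) one, and finally the black lid. Each must sit fully home and level on the one below and be let go before the next is brought; set the pieces down, do not drop them, and leave the steel block, hammer and bead jar where they are.

Things in the scene. Friction and masses are not known exactly. Their poses are not given: they have to be found in the camera images.
- shaker: sieve shaker fixed to the bench: grey box 110 x 110 x 40 mm with a round white pan (cup) in the middle of its top, outer diameter 57, inner diameter 48, rim 70 above the bench, inner depth 22. Origin at the centre of its underside, z up, controls on its -x side
- pan_rim (a point): centre of the mouth of the shaker's white pan, at rim height (70 mm above the bench). A sieve seated in the pan has its origin 10 mm below this point
- sieve_blue: blue sieve, open round cup (sizes in mm) 38 high, 90 g, upright; origin at the centre of its underside, z up. Foot: spigot z 0-10, diameter 34 tapering out to 44, drops into the mouth below (2 free all round). Above: wall z 10-38, outer diameter 54, inner 48, mesh floor z 14. Seated, its z = 10 shoulder rests on the rim below: origin 28 above the lower sieve's origin. Grip the wall above z = 12. Finest mesh
- sieve_yellow: yellow sieve, open round cup (sizes in mm) 38 high, 90 g, upright; origin at the centre of its underside, z up. Foot: spigot z 0-10, diameter 34 tapering out to 44, drops into the mouth below (2 free all round). Above: wall z 10-38, outer diameter 54, inner 48, mesh floor z 14. Seated, its z = 10 shoulder rests on the rim below: origin 28 above the lower sieve's origin. Grip the wall above z = 12. Medium mesh
- sieve_red: red sieve, open round cup (sizes in mm) 38 high, 90 g, upright; origin at the centre of its underside, z up. Foot: spigot z 0-10, diameter 34 tapering out to 44, drops into the mouth below (2 free all round). Above: wall z 10-38, outer diameter 54, inner 48, mesh floor z 14. Seated, its z = 10 shoulder rests on the rim below: origin 28 above the lower sieve's origin. Grip the wall above z = 12. Coarsest mesh
- lid: black round lid with an aluminium knob (sizes in mm): spigot below as on the sieves (z 0-10, diameter 34 to 44), disc of diameter 54 at z 10-16, upright cylindrical knob, diameter 22, z 16-44, to grip it by. Seated on a sieve its origin is 28 above that sieve's origin. 70 g, origin at the centre of its underside, z up
- bench_block: bystander: polished steel bench block 65 x 65 x 20 mm, loose, origin at the centre of its underside
- hammer: bystander: small hammer 240 mm long lying beyond the work, under 40 mm high, handle to its -x, head to its +x, origin under its middle
- bead_jar: bystander: small green glass jar with a white cap, diameter 32 mm, 42 mm high, upright, origin at the centre of its underside

How it is judged:
On the way, in this order (a step that is already met when the one before it is completed fails the run):
1. the blue (finest) sieve is seated in the shaker's pan and released (horizontal distance between sieve_blue and pan_rim below 0.005 m and z of sieve_blue in the frame of pan_rim between -0.013 and -0.007 m and angle between sieve_blue's own z axis and vertical below 0.08 rad and contact force between the fingers and sieve_blue below 0.05 N), for 0.2 s.
2. the yellow sieve is seated on the blue one and released (horizontal distance between sieve_yellow and sieve_blue below 0.005 m and z of sieve_yellow in the frame of sieve_blue between 0.025 and 0.031 m and angle between sieve_yellow's own z axis and vertical below 0.08 rad and contact force between the fingers and sieve_yellow below 0.05 N), for 0.2 s.
3. the red (coarsest) sieve is seated on the yellow one and released (horizontal distance between sieve_red and sieve_yellow below 0.005 m and z of sieve_red in the frame of sieve_yellow between 0.025 and 0.031 m and angle between sieve_red's own z axis and vertical below 0.08 rad and contact force between the fingers and sieve_red below 0.05 N), for 0.2 s.
4. the lid is seated on the red sieve and released (horizontal distance between lid and sieve_red below 0.005 m and z of lid in the frame of sieve_red between 0.025 and 0.031 m and angle between lid's own z axis and vertical below 0.08 rad and contact force between the fingers and lid below 0.05 N), for 0.2 s.
At the end, for the whole second after the job is handed in: blue sieve in the pan, yellow on blue, red on yellow and the lid on red: each within 5 mm of the axis of what is below it, within 3 mm of its fully seated height, upright within 0.08 rad, released and at rest (all of step 1 and all of step 2 and all of step 3 and all of step 4 and linear speed of each of sieve_blue, sieve_yellow, sieve_red, lid below 0.02 m/s and angular speed of each of sieve_blue, sieve_yellow, sieve_red, lid below 0.2 rad/s); the robot touches nothing.
It fails at once if the steel block is moved by more than 20 mm (distance of bench_block from where it was at the start of the episode above 0.02 m).
It fails at once if the hammer is moved by more than 20 mm (distance of hammer from where it was at the start of the episode above 0.02 m).
It fails at once if the bead jar is moved by more than 20 mm (distance of bead_jar from where it was at the start of the episode above 0.02 m).
It fails at once if a sieve or the lid is dropped (it falls faster than 0.6 m/s with no finger on it, as from about 20 mm) ((linear speed of sieve_blue above 0.6 m/s and contact force between the fingers and sieve_blue below 0.02 N) or (linear speed of sieve_yellow above 0.6 m/s and contact force between the fingers and sieve_yellow below 0.02 N) or (linear speed of sieve_red above 0.6 m/s and contact force between the fingers and sieve_red below 0.02 N) or (linear speed of lid above 0.6 m/s and contact force between the fingers and lid below 0.02 N)).
It also fails if it takes over 134 s, if anything falls off the work surface, if the arm or the gripper's body presses on something with over 40 N, if the wrist force passes 120 N, or if a joint passes its speed limit or range.

### The arm

A 7-joint arm with a two-finger parallel gripper is mounted at the origin on the work surface. World frame = base frame: x ahead of the robot, y to its left, z up, the work surface at z = 0. Lengths are in m, angles in rad, forces in N, time in s.
With the tool pointing down it reaches from about 0.4 to 0.85 m from the base axis. Payload 6.9 kg.
Tool frame: the origin (TCP) lies midway between the tips of the shut fingers; the grasp point (between the pads) lies behind it (ctrl.pinch_z is the z of the grasp point in the tool frame, in m); z points along the fingers, y is the line along which they close (so a half turn about z gives the same grasp; the last joint's range is limited). The gripper opens to 85 mm and grips with 20 to 120 N. Pads are 22 mm wide; open, the fingers measure 114 mm over their backs; the gripper's body (76 mm by 85 mm) begins 54 mm behind the grasp point. The pads swing forward as they close: fully open they stand 13 mm farther back than shut.
Start: joints at [1.415, 0.507, -0.238, 1.5, 0.126, 1.149, -0.155], TCP at [0.162, -0.604, 0.231] pointing down, gripper open.
Joint ranges: [-3.08, 3.08], [-0.24, 2.05], [-1.43, 1.35], [0, 2.5], [-1.52, 4.66], [0.17, 1.96], [-2.89, 2.89]. Speed limits (rad/s): [2.39, 2.39, 3.14, 3.14, 3.14, 3.14, 3.14].

### API

Orientations are given as a unit quaternion [w, x, y, z].
In Python, from station import ctrl, get_state, vision, ticket, models gives the robot as it stands. Calls block until the motion is done:
- ctrl.movep(position, orientation): joint-space move of the TCP to a pose.
- ctrl.movel(position, frame=None, max_speed=0.15): straight line of the TCP; frame=None keeps the orientation; max_speed is the mean speed in m/s.
- ctrl.set_joints(angles): joint-space move.
- ctrl.ungrasp() and ctrl.close_gripper(force=None): open the fingers fully, or close them until they stop; force is the grip in N (None keeps the last).
- ctrl.pause(seconds).
- ctrl.ik(position, orientation): joint angles nearest the present ones, or None.
- get_state(): the state.
- vision.grab_frame(name): name is "scene" or "top"; returns (picture, depth): 480x640x3 uint8, blue, green, red; 480x640 float32, m along the optical axis (not along the pixel's ray), 0 where there is no reading.
- vision.camera_info(name): a dict with "mtx" (3x3 intrinsics, pixels), "dist_coeffs" ([k1, k2, p1, p2, k3] as OpenCV has them; the pictures are not rectified), "R" (3x3) and "t" (3): a world point X has camera coordinates R X + t. Camera axes: x right, y down, z forward; pixel columns grow to the right and rows downward; lengths in m; the calibration is good to about 2 mm. A picture is of the moment at which its call begins. camera_info takes no time and is no camera call.
A pose or a line that the arm cannot do raises ctrl.Unreachable and nothing moves.
- ticket.close_job(): hands the job in; it is judged then, once.
Trained networks look in the newest picture that a camera, given by its name, has taken for a name from the list of things; names that differ only in an ending like _2 or _b are one class to them, and where a whole thing is asked for, a point or a joint stands for the part that bears it (a point fixed in the world has none). Each returns a list of dicts, best first, with "p" (0 to 1); they miss things now and then, are a little off and sometimes report something else, mostly with a low value. They report only what shows in the picture. A call takes as long as a camera call.
- models.recognise(camera, target): "point" ([column, row] in pixels, amid what is visible of it).
- models.masks_of(camera, target): "mask" (480x640 bool, what is visible of it) and "point" ([column, row] in pixels, amid what is visible of it).
The state is a dict: "time": time; "qpos": joint angles; "qd": joint speeds; "tau": joint torques, N m; "tcp_pos": TCP position; "eef_rot": TCP orientation; "contact_force": force on the tool from outside, world axes, zero at the start; "wrist_torque": the same for the moment, N m; "width": finger opening in m; "gripper_force": force on a finger pad.
Only numpy, scipy, OpenCV 4.12 (cv2) and the standard library are available. Lean on these libraries where they do the work, as an engineer would, in place of code of your own. Each camera call takes 0.05 s, during which the arm holds its last target. There are 200 camera calls.

## Working session

There is one attempt and no reset: what is moved stays moved. The work goes in short steps, each a Python script; the robot and the scene stay as the last script left them, time stands still between calls to the robot, and variables do not carry over. Pictures are saved under pics/ and viewed, at most 14 in all, crops included, and the job is handed in when it is done.

```bash
mkdir -p pics; ls; python3 - <<'E'
from station import ctrl,get_state,vision,models
import cv2,numpy as np
for c in("scene","top"):
    im,d=vision.grab_frame(c); cv2.imwrite(f"pics/{c}0.png",im); np.save(f"pics/{c}0.npy",d)
    i=vision.camera_info(c); print(c,np.round(i["mtx"],1).tolist(),np.round(i["dist_coeffs"],3),"cam pos",(-np.array(i["R"]).T@np.array(i["t"])).round(3), np.round(i["R"],2).tolist())
    for n in "shaker sieve_blue sieve_yellow sieve_red lid bench_block hammer bead_jar".split():
        print(n,[(np.round(r["point"]).tolist(),round(r["p"],2)) for r in models.recognise(c,n)][:2])
s=get_state();print(s["time"],s["eef_rot"],ctrl.pinch_z,s["width"])
E
```

```text
pics
scene [[571.9, 0.0, 313.2], [0.0, 571.9, 235.1], [0.0, 0.0, 1.0]] [0.062 0.    0.    0.    0.   ] cam pos [ 0.975 -0.744  0.594] [[0.9, 0.43, -0.0], [0.22, -0.47, -0.86], [-0.37, 0.77, -0.51]]
shaker [([297.0, 188.0], 0.74)]
sieve_blue [([231.0, 369.0], 0.82)]
sieve_yellow [([138.0, 334.0], 0.89)]
sieve_red [([320.0, 275.0], 0.86), ([298.0, 191.0], 0.34)]
lid [([371.0, 212.0], 0.56)]
bench_block [([225.0, 261.0], 0.82)]
hammer [([404.0, 283.0], 0.65)]
bead_jar [([237.0, 303.0], 0.83)]
top [[600.2, 0.0, 318.3], [0.0, 600.2, 232.4], [0.0, 0.0, 1.0]] [-0.11  0.    0.    0.    0.  ] cam pos [0.438 0.006 1.034] [[-0.0, -1.0, -0.01], [-0.99, 0.01, -0.17], [0.17, 0.01, -0.99]]
shaker [([164.0, 334.0], 0.86)]
sieve_blue [([483.0, 226.0], 0.68)]
sieve_yellow [([484.0, 328.0], 0.59)]
sieve_red [([336.0, 222.0], 0.63)]
lid [([177.0, 228.0], 0.8)]
bench_block [([485.0, 328.0], 0.69), ([336.0, 330.0], 0.59)]
hammer [([304.0, 162.0], 0.68)]
bead_jar [([410.0, 274.0], 0.69)]
0.9 [-5.80106757e-06  9.91443942e-01  1.30533175e-01 -1.13368664e-05] -0.0187 0.08544703243990379
```

View pics/scene0.png

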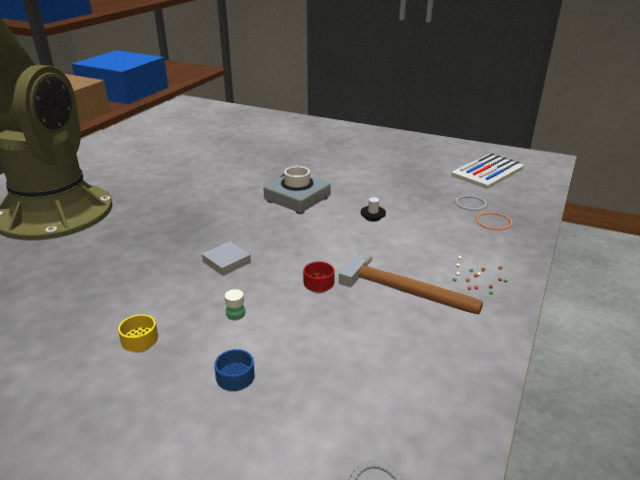

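View pics/top0.png

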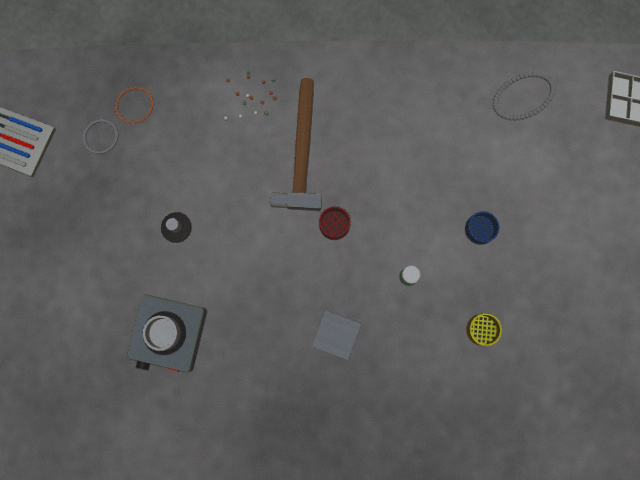

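```bash
cat > h.py <<'E'
from station import ctrl,get_state,vision,models,ticket
import cv2,numpy as np
from scipy.optimize import least_squares
def info(c):
    i=vision.camera_info(c); return [np.array(i[k],float) for k in("mtx","dist_coeffs","R","t")]
def cloud(c,mask,d):
    K,D,R,t=info(c); v,u=np.nonzero(mask&(d>0))
    n=cv2.undistortPoints(np.c_[u,v].astype(float)[:,None],K,D)[:,0]; z=d[v,u][:,None]
    return (np.c_[n*z,z]-t)@R
def ray(c,uv,z):
    K,D,R,t=info(c); n=cv2.undistortPoints(np.array([[uv]],float),K,D)[0,0]
    o=-R.T@t; w=R.T@np.r_[n,1]; return o+w*(z-o[2])/w[2]
def project(c,P):
    K,D,R,t=info(c); return cv2.projectPoints(np.atleast_2d(P),cv2.Rodrigues(R)[0],t,K,D)[0][:,0]
def silh(c,mask,x0,parts):
    """fit (x,y) of an upright stack of discs [(z,diameter)] so that its silhouette matches the mask outline"""
    cnt=max(cv2.findContours(mask.astype(np.uint8),cv2.RETR_EXTERNAL,cv2.CHAIN_APPROX_NONE)[0],key=cv2.contourArea)[:,0].astype(float)
    a=np.linspace(0,2*np.pi,72)
    def f(p):
        P=np.concatenate([np.c_[p[0]+r/2*np.cos(a),p[1]+r/2*np.sin(a),0*a+z] for z,r in parts])
        h=cv2.convexHull(project(c,P).astype(np.float32))
        return [cv2.pointPolygonTest(h,tuple(q),True)-0.5 for q in cnt.tolist()]
    s=least_squares(f,x0,diff_step=1e-3,loss="soft_l1"); return s.x,np.abs(s.fun).mean()
SV=[(.0,.034),(.010,.044),(.010,.054),(.038,.054)]; LID=[(0,.034),(.01,.054),(.016,.054),(.016,.022),(.044,.022)]
def up(parts,z): return [(a+z,b) for a,b in parts]
E
python3 - <<'E'
from h import *
for c in("top","scene"):
    im,d=vision.grab_frame(c)
    for n in "sieve_blue sieve_yellow sieve_red lid shaker bead_jar bench_block hammer".split():
        m=models.masks_of(c,n)
        if not m: print(c,n,None); continue
        for r in m[:1]:
            P=cloud(c,r["mask"],d); md=np.median(P,0); out=""
            if "sieve" in n or n=="lid": out=silh(c,r["mask"],md[:2],LID if n=="lid" else SV)
            print(c,n,round(r["p"],2),"med",md.round(3),"z95",np.percentile(P[:,2],[5,95]).round(3),P[:,:2].min(0).round(3),P[:,:2].max(0).round(3),out)
            if n=="shaker":
                T=P[(P[:,2]>.066)&(P[:,2]<.076)]
                if len(T)>20:
                    s=least_squares(lambda p:np.hypot(*(T[:,:2]-p).T)-.02625,T[:,:2].mean(0),loss="soft_l1",f_scale=.002); print("  pan",len(T),s.x.round(4),np.abs(s.fun).mean())
                B=P[(P[:,2]>.035)&(P[:,2]<.045)]; print("  box",cv2.minAreaRect(B[:,:2].astype(np.float32)*1000))
            if n in("bench_block","hammer"): print("  rect",cv2.minAreaRect(P[:,:2].astype(np.float32)*1000))
E
```

```text
top sieve_blue 0.96 med [ 0.62  -0.264  0.015] z95 [0.011 0.039] [ 0.591 -0.288] [ 0.644 -0.235] (array([ 0.61858043, -0.26182035]), np.float64(0.41180540745598093))
top sieve_yellow 0.97 med [ 0.446 -0.259  0.015] z95 [0.011 0.038] [ 0.419 -0.293] [ 0.473 -0.229] (array([ 0.44603198, -0.25681923]), np.float64(0.42626578484163186))
top sieve_red 0.7 med [ 0.631 -0.009  0.014] z95 [0.    0.038] [ 0.601 -0.039] [0.664 0.019] (array([ 0.62914194, -0.00906677]), np.float64(0.5267352544662262))
top lid 0.64 med [0.624 0.263 0.016] z95 [0.01  0.044] [0.599 0.241] [0.656 0.295] (array([0.62612291, 0.26663232]), np.float64(0.322741556807545))
top shaker 0.87 med [0.441 0.269 0.04 ] z95 [0.031 0.068] [0.38 0.21] [0.506 0.337] 
  pan 292 [0.4434 0.2734] 0.001268658267383328
  box ((438.7626037597656, 274.2392883300781), (110.82665252685547, 119.6361083984375), 77.15966796875)
top bead_jar 0.62 med [ 0.535 -0.132  0.041] z95 [0.011 0.044] [ 0.523 -0.147] [ 0.55  -0.121] 
top bench_block 0.64 med [ 0.439 -0.012  0.02 ] z95 [0.017 0.023] [ 0.401 -0.052] [0.478 0.028] 
  rect ((439.9056701660156, 
[... 971 characters left out ...]
z95 [0.007 0.067] [0.345 0.206] [0.51  0.446] 
  pan 115 [0.4458 0.2727] 0.0015232164924431184
  box ((446.40362548828125, 271.793701171875), (111.41644287109375, 112.65980529785156), 78.88714599609375)
scene bead_jar 0.77 med [ 0.546 -0.143  0.031] z95 [0.006 0.043] [ 0.522 -0.152] [ 0.557 -0.08 ] 
scene bench_block 0.79 med [ 0.449 -0.021  0.019] z95 [0.003 0.021] [ 0.394 -0.053] [0.484 0.046] 
  rect ((429.197509765625, -5.965267181396484), (70.68507385253906, 100.2918701171875), 64.8245620727539)
scene hammer 0.84 med [0.765 0.037 0.021] z95 [0.005 0.026] [0.648 0.011] [0.899 0.117] 
  rect ((768.9515991210938, 44.752262115478516), (101.3796157836914, 259.81005859375), 79.97456359863281)
```

```bash
cat >> h.py <<'E'
from scipy.spatial.transform import Rotation as Ro
def quat(psi):
    y=np.array([np.cos(psi),np.sin(psi),0]); z=np.array([0,0,-1.]); 
    q=Ro.from_matrix(np.c_[np.cross(y,z),y,z]).as_quat(); return q[[3,0,1,2]]
LO=np.array([-3.08,-.24,-1.43,0,-1.52,.17,-2.89]);HI=np.array([3.08,2.05,1.35,2.5,4.66,1.96,2.89])
def best(xy,zs,psis):
    """yaw with least joint motion, reachable at all heights with margin to the joint ranges"""
    q0=np.array(get_state()["qpos"]); c=[]
    for p in psis:
        js=[ctrl.ik([*xy,z],quat(p)) for z in zs]
        if any(j is None for j in js): continue
        js=np.array(js); 
        if min((js-LO).min(),(HI-js).min())<.08 or np.ptp(js,axis=0).max()>1.2: continue
        c.append((np.abs(js[0]-q0).max(),p))
    return min(c)[1]
def goto(xy,z,zlow,psis):
    p=best(xy,[z,zlow],psis); ctrl.movep([*xy,z],quat(p)); return p
ALL=np.arange(-np.pi,np.pi,np.pi/12)
def pick(xy,g,hi=.16,psis=ALL,force=30):
    p=goto(xy,hi,g,psis); ctrl.movel([*xy,g],max_speed=.12)
    ctrl.close_gripper(force); s=get_state(); print("gripped psi %.2f width %.4f F %.1f tcp"%(p,s["width"],s["gripper_force"]),np.round(s["tcp_pos"],4))
    ctrl.movel([*xy,.27],max_speed=.12); s=get_state(); print("lifted width %.4f F %.1f t %.1f"%(s["width"],s["gripper_force"],s["time"]), np.round(s["contact_force"],2))
def lower(xy,zt,hi=.28,psis=ALL):
    p=goto(xy,hi,zt,psis); ctrl.movel([*xy,zt+.02],max_speed=.12); f0=get_state()["contact_force"][2]
    for dz in np.arange(.018,-.0031,-.002):
        ctrl.movel([*xy,zt+dz],max_speed=.03); s=get_state(); f=s["contact_force"][2]-f0
        if abs(f)>4: break
    print("lowered dz %.4f df %.1f psi %.2f width %.4f tcp"%(dz,f,p,s["width"]),np.round(s["tcp_pos"],4),np.round(s["contact_force"],1),"t %.1f"%s["time"])
def release(xy):
    ctrl.ungrasp(); ctrl.pause(.3); z=get_state()["tcp_pos"][2]; ctrl.movel([*xy,max(z+.08,.27)],max_speed=.15); print("t",get_state()["time"])
PAN=np.array([.4445,.273])
E
python3 - <<'E'
from h import *
pick([.6188,-.2615],.008)
im,d=vision.grab_frame("scene"); cv2.imwrite("pics/hold1.png",im[100:440,100:500])
E
```

```text
gripped psi 0.52 width 0.0539 F 31.4 tcp [ 0.6191 -0.2616  0.0089]
lifted width 0.0537 F 31.7 t 8.0 [-0.03 -0.31 -1.  ]
```

```bash
python3 - <<'E'
from h import *
lower(PAN,.068)
im,d=vision.grab_frame("scene"); cv2.imwrite("pics/low1.png",cv2.resize(im[100:260,200:400],None,fx=3,fy=3))
E
```

```text
lowered dz 0.0000 df 9.7 psi 2.09 width 0.0538 tcp [0.4445 0.2737 0.0688] [-1.7  0.2  7.8] t 14.3
```

View pics/low1.png

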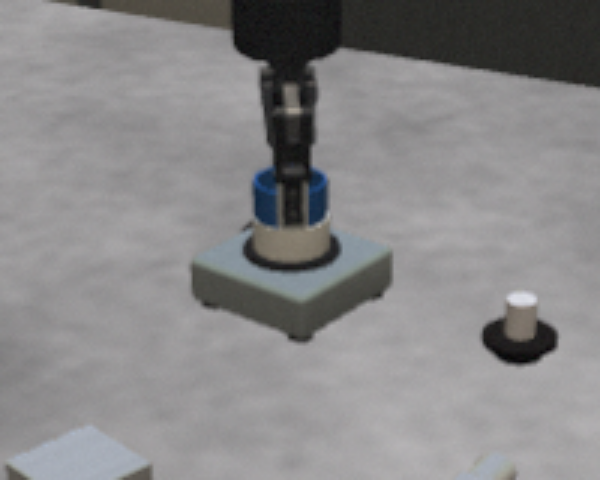

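View pics/hold1.png

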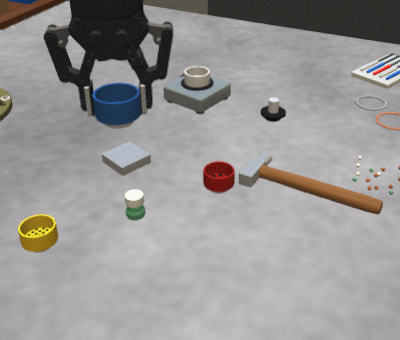

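Blue is held level. In the second picture it sits in the pan (crop ~290,200), and contact came exactly at the nominal height. Next I release it, check its position and fetch yellow.

```bash
cat >> h.py <<'E'
def check(n,z,parts):
    for c in("top","scene"):
        im,d=vision.grab_frame(c); m=[r for r in models.masks_of(c,n) if np.hypot(*(np.median(cloud(c,r["mask"],d),0)[:2]-PAN))<.05]
        if not m: print(c,n,"none"); continue
        P=cloud(c,m[0]["mask"],d); s=silh(c,m[0]["mask"],np.median(P,0)[:2],up(parts,z)); print(c,n,round(m[0]["p"],2),s[0].round(4),round(s[1],2),"top z %.4f"%np.percentile(P[:,2],95))
E
python3 - <<'E'
from h import *
release(PAN)
pick([.4463,-.2566],.008)
check("sieve_blue",.06,[(.01,.054),(.038,.054)])
E
```

```text
t 16.6167
gripped psi 0.26 width 0.0524 F 30.9 tcp [ 0.4465 -0.2568  0.0086]
lifted width 0.0525 F 31.5 t 22.7 [ 0.48 -0.08 -0.83]
top sieve_blue 0.6 [0.444 0.273] 0.37 top z 0.0985
scene sieve_blue 0.75 [0.4458 0.2702] 0.32 top z 0.0969
```

```bash
python3 - <<'E'
from h import *
im,d=vision.grab_frame("scene"); im2,_=vision.grab_frame("top")
t=np.array(get_state()["tcp_pos"])
def crop(c,i):
    u,v=project(c,t)[0].astype(int); u=np.clip(u,80,560);v=np.clip(v,80,400); return cv2.resize(i[v-80:v+80,u-80:u+80],None,fx=2.4,fy=2.4)
cv2.imwrite("pics/y.png",np.hstack([crop("scene",im),crop("top",im2)]))
E
```

```text
(no output)
```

View pics/y.png

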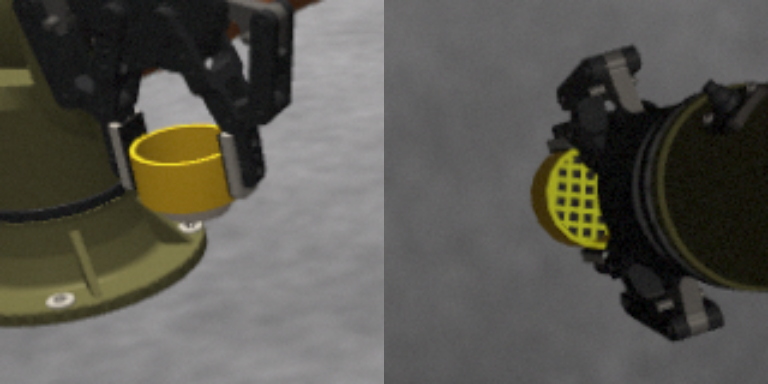

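Yellow is held level, centred between the pads (crop ~190,165). Next I place it.

```bash
python3 - <<'E'
from h import *
X=np.array([.4447,.2722])
lower(X,.096)
im,d=vision.grab_frame("scene"); cv2.imwrite("pics/low2.png",cv2.resize(im[100:260,200:400],None,fx=3,fy=3))
check("sieve_yellow",.088,[(.01,.054),(.038,.054)])
E
```

```text
lowered dz 0.0000 df 6.8 psi 2.36 width 0.0528 tcp [0.4448 0.2726 0.0966] [-0.6 -0.1  6.4] t 29.0
top sieve_yellow none
scene sieve_yellow 0.61 [0.4189 0.2562] 2.65 top z 0.1270
```

View pics/low2.png

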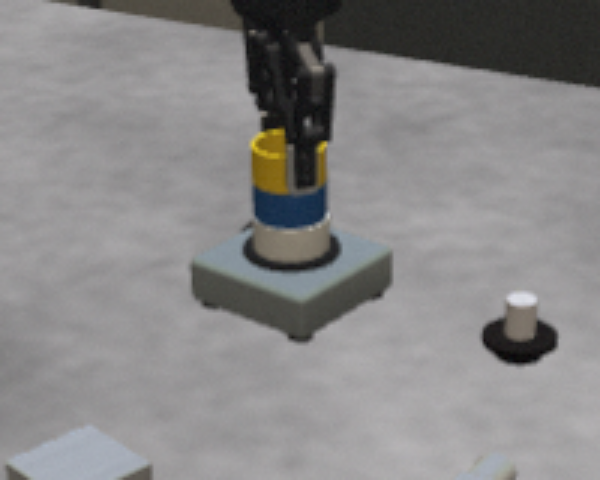

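Yellow sits flush on blue (crop ~290,165). Next I release it and fetch red, closing on the diagonal that clears the hammer head.

```bash
python3 - <<'E'
from h import *
X=np.array([.4447,.2722])
release(X)
d=np.pi/180
pick([.630,-.009],.008,psis=np.array([-45,-55,-35,135,125,145])*d)
check("sieve_yellow",.088,[(.01,.054),(.038,.054)])
check("sieve_blue",.06,[(.01,.054),(.028,.054)])
im,_=vision.grab_frame("scene"); cv2.imwrite("pics/red.png",im[60:380,150:550])
E
```

```text
t 31.25
gripped psi 2.18 width 0.0522 F 32.2 tcp [ 0.6304 -0.009   0.0086]
lifted width 0.0522 F 31.7 t 36.7 [ 0.44 -0.69 -1.25]
top sieve_yellow 0.61 [0.4438 0.2716] 0.38 top z 0.1263
scene sieve_yellow 0.95 [0.4452 0.2711] 0.31 top z 0.1259
top sieve_blue 0.64 [0.4434 0.2748] 1.06 top z 0.0926
scene sieve_blue none
```

View pics/red.png

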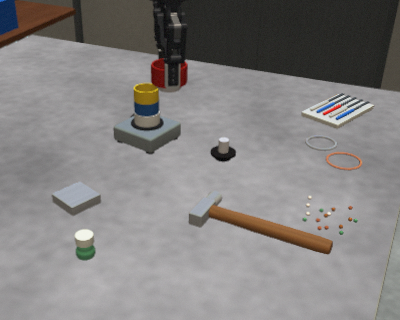

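Red is held level (170,72), yellow is seated at the right height, and the hammer hasn't moved.

```bash
python3 - <<'E'
from h import *
X=np.array([.4446,.2715])
lower(X,.124)
im,d=vision.grab_frame("scene"); cv2.imwrite("pics/low3.png",cv2.resize(im[80:240,200:400],None,fx=3,fy=3))
E
```

```text
lowered dz -0.0020 df 19.4 psi 2.36 width 0.0518 tcp [0.4451 0.2723 0.124 ] [-3.1 -4.7 20.1] t 42.5
```

View pics/low3.png

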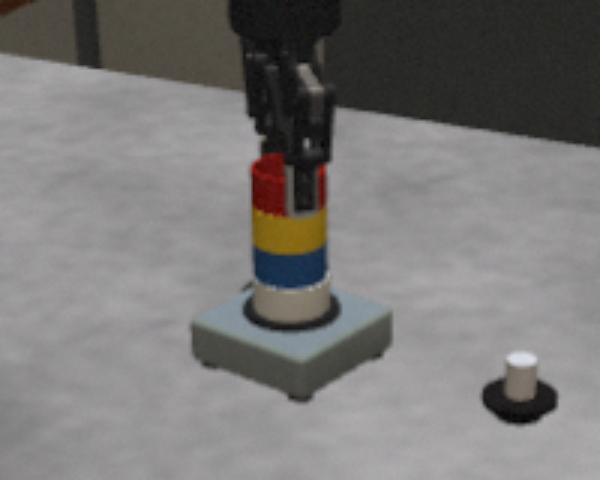

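Red is seated. Next I release it and refine the lid position from its bright knob.

```bash
python3 - <<'E'
from h import *
X=np.array([.4446,.2715])
release(X); print(np.round(get_state()["tcp_pos"],3))
p=np.array([.6277,.2645])
for c in("top","scene"):
    im,d=vision.grab_frame(c); M=np.zeros(d.shape,bool); u,v=project(c,[*p,.03])[0].astype(int); M[v-25:v+25,u-25:u+25]=1
    g=cv2.cvtColor(im,cv2.COLOR_BGR2GRAY); P=cloud(c,M,d); T=P[(P[:,2]>.041)&(P[:,2]<.048)]
    print(c,"knob top",len(T),(T[:,:2].min(0)+T[:,:2].max(0))/2,np.median(T,0).round(4),np.ptp(T[:,:2],axis=0))
    b=(M&(g>110)).astype(np.uint8); k,l,st,ce=cv2.connectedComponentsWithStats(b); j=1+np.argmax(st[1:,4]); 
    print("  knob silhouette",st[j],silh(c,l==j,p,[(.016,.022),(.044,.022)]))
for n,z,q in(("sieve_red",.116,[(.01,.054),(.038,.054)]),("sieve_yellow",.088,[(.01,.054),(.038,.054)])): check(n,z,q)
E
```

```text
t 44.4167
[0.444 0.271 0.269]
top knob top 116 [0.62562403 0.26625991] [0.6255 0.2659 0.0435] [0.02084369 0.02098048]
  knob silhouette [166 218  12  12 111] (array([0.62562887, 0.26635522]), np.float64(1.3156823749138555))
scene knob top 42 [0.6280103  0.26509683] [0.6281 0.265  0.0431] [0.01926834 0.01885288]
  knob silhouette [ 347  180   50   50 2209] (array([0.62535033, 0.26262696]), np.float64(20.922578645801284))
top sieve_red 0.58 [0.4457 0.2701] 2.3 top z 0.1543
scene sieve_red 0.92 [0.4468 0.271 ] 0.4 top z 0.1542
top sieve_yellow 0.66 [0.4436 0.2733] 1.9 top z 0.1311
scene sieve_yellow 0.68 [0.4569 0.2507] 2.44 top z 0.1256
```

```bash
python3 - <<'E'
from h import *
pick([.627,.2657],.018)
lower(np.array([.4452,.2715]),.162,hi=.28)
im,d=vision.grab_frame("scene"); cv2.imwrite("pics/low4.png",cv2.resize(im[60:220,200:400],None,fx=3,fy=3))
E
```

```text
gripped psi 2.09 width 0.0211 F 29.4 tcp [0.6271 0.2658 0.0182]
lifted width 0.0210 F 29.3 t 50.0 [-0.11 -0.33 -0.43]
lowered dz -0.0020 df 18.4 psi 2.62 width 0.0206 tcp [0.4455 0.2723 0.1619] [-2.9 -3.8 18.8] t 54.4
```

View pics/low4.png

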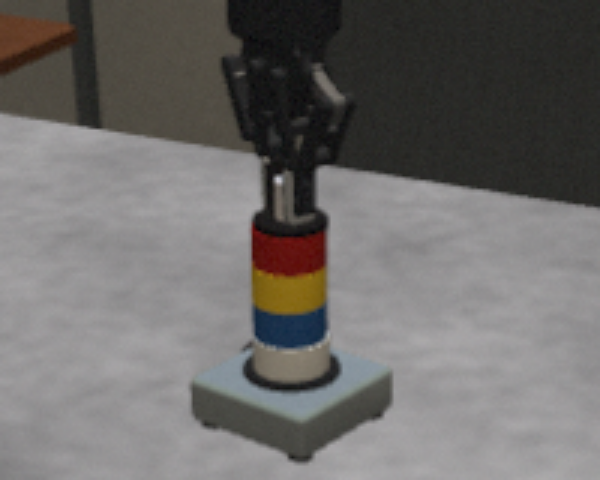

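The lid is flush on red. Next I release it, back off and check.

```bash
python3 - <<'E'
from h import *
release(np.array([.4452,.2715])); ctrl.movel([.5,.05,.3]); ctrl.pause(.5)
check("lid",.144,LID[1:])
im,d=vision.grab_frame("scene"); cv2.imwrite("pics/fin.png",cv2.resize(im[60:220,200:400],None,fx=3,fy=3))
E
```

```text
t 56.3083
top lid 0.59 [0.4456 0.2716] 0.75 top z 0.1881
scene lid 0.69 [0.4472 0.272 ] 0.67 top z 0.1881
```

View pics/fin.png

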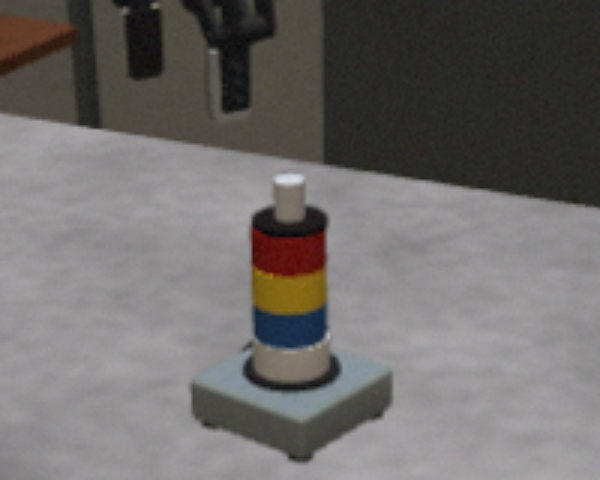

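The stack is complete and straight, with the knob top measured at 0.188 m as it should be, and the arm is clear.

```bash
python3 -c "
from station import ticket; print(ticket.close_job())"
```

```text
the job is handed in; nothing more can be done
None
```

The sieve stack is built on the shaker (blue, yellow, red, then the lid), with each piece set down, seated and released in order, and the job was handed in after about 60 s of robot time; no verdict came back.

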